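Set a tripod leg to its length mark and cam it tight

TASK

On the radio bench, shorten the swung-out tripod leg: push its sliding sleeve towards the tripod head until the sleeve's mouth is level with the dark band on the thin tube, and hold it there against its spring with the cam lever still open for a moment. Then, still holding it at the band, squeeze the cam lever fully closed against the leg between the fingers; do not close the lever while the leg is off the band. Finish holding: keep lever and grip pad pinched between the fingers and do not let go, and leave the mug, tape roll and handheld radio where they are.

Things in the scene. Friction and masses are not known exactly. Their poses are not given: they have to be found in the camera images.
- tripod: Antenna tripod fixed on a plywood board (130 x 600 x 15 mm) on the table. Origin: middle of the board's underside. y runs along the swung-out leg, from the black head (y = -235 mm, 145 mm high) to the rubber foot (y about +360 mm); z up. Leg axis level at x = 0, 75 mm above the table. Thin aluminium tube (20 mm) fixed, thicker grey sleeve slides on it; wooden rest under it at y = 220 to 250 mm.
- leg_mouth (a point): Centre of the sleeve's mouth (its end nearest the head), on the leg's axis, axes as the tripod's; moves with the sleeve. From here: black clamp housing y = 0 to 30 mm (34 mm wide, 36 mm high), then the grey sleeve, 28 mm thick, to y = 304 mm. Cam lever on the +x side, finger wing and grip pad on the -x side. Nothing beside the leg down to the board near here.
- squeeze_point (a point): Point on the sleeve midway between grip pad and the outer face of the closed lever: at x = 2.5 mm, y = 45 mm, z = 0 from the leg's mouth. The width over grip pad and closed lever here is 39 mm, to be pinched from above along the tripod's x axis.
- band_middle (a point): Middle of the dark band, 4 mm wide, round the thin tube: the length mark (on the axis). It does not move. The mouth is to stand level with it.
- cam_lever (a joint): Angle of the cam lever, rad: 0 = fully closed, parallel to the leg; starts open by about 0.25. Upright pivot at x = 18 mm, y = 8 mm from the mouth. Stays where it is left; moving it takes about 0.25 N m, rising to about 0.5 N m over the last 0.1 rad, where its cam jams the sleeve on the tube.
- lever_blade: The lever's flat aluminium blade, 6 mm thick, 24 mm high, 90 mm from pivot to tip (towards the foot), centred 75 mm above the table. Origin at the pivot, y along the blade to the tip. Closed, its outer face lies 22 mm from the leg's axis; open, its tip stands up to 25 mm farther out in +x.
- mug: White mug, 80 mm wide and 90 mm high, a bystander. Origin under its centre.
- tape_roll: Roll of black tape lying flat, 90 mm wide, 25 mm high, a bystander. Origin under its centre.
- handheld_radio: Black handheld radio lying flat, 110 x 55 x 32 mm with a stub aerial, a bystander. Origin under its centre.
- wing_face (a point): The face to push to shorten the leg: centre of the foot-side (+y) face of the flat black finger wing that sticks out of the housing on the -x side. It lies at x = -36 mm, y = 30 mm from the mouth; the wing is 7 mm thick and reaches to x = -56 mm, from 29 mm below to 11 mm above the leg's axis.
- lower_leg: The sliding lower leg (sleeve, housing, wing, pad), origin at its mouth. Starts fully out; slides up to 120 mm towards the head. A spring in the leg pushes it back out with 3 to 5 N when it is not held and the lever is open; friction about 1 N. Its rubber grip pad, opposite the lever, has its face at x = -17 mm, y = 30 to 100 mm from the mouth, and is 24 mm high.

How it is judged:
By the outcome, as a careful person would: the job done as asked, in the order asked, and still so for the second after the job is handed in, while the arm keeps its last pose, push and grip.
It also fails if it takes over 38 s, if anything falls off the work surface, if the arm or the gripper's body presses on something with over 40 N, if the wrist force passes 120 N, or if a joint passes its speed limit or range.

ROBOT

A 7-joint arm with a two-finger parallel gripper is mounted at the origin on the work surface. World frame = base frame: x ahead of the robot, y to its left, z up, the work surface at z = 0. Lengths are in m, angles in rad, forces in N, time in s.
With the tool pointing down it reaches from about 0.35 to 0.775 m from the base axis. Payload 3.1 kg.
Tool frame: the origin (TCP) lies on the mounting face of the last link; the fingertips stand 173 mm ahead of it and the grasp point (between the pads) lies 155 mm ahead of it; z points along the fingers, y is the line along which they close (so a half turn about z gives the same grasp; the last joint's range is limited). The gripper opens to 85 mm and grips with 20 to 120 N. Pads are 22 mm wide; open, the fingers measure 114 mm over their backs; the gripper's body (76 mm by 85 mm) begins 54 mm behind the grasp point. The pads swing forward as they close: fully open they stand 13 mm farther back than shut.
Start: joints at [-1.27, 0.311, 0.014, 1.512, -0.004, 1.319, -0.027], TCP at [0.185, 0.518, 0.405] pointing down, gripper open.
Joint ranges: [-2.7, 2.7], [-0.3, 1.91], [-1.27, 1.3], [0.12, 2.57], [-1.44, 4.58], [0.2, 2.03], [-3.05, 3.05]. Speed limits (rad/s): [2.79, 2.79, 3.14, 3.14, 3.14, 3.14, 3.14].

INTERFACE

Orientations are given as a 3x3 rotation matrix whose columns are the frame's x, y, z axes.
In Python, from rig import manip gives the robot as it stands.
- The arm moves only by the tool step_arm, never from a script. Its arguments are lists of equal length, an entry for each row: "offset": the shift along the tool's x, y, z in m, a list of three; "turn": the turn, a rotation vector about the tool's x, y, z in rad, a list of three; "grip": the finger opening in m, from 0 to 0.0854. A call has 1 to 5 rows; each row is the pose to reach, as a shift and turn from the pose commanded when the call began, along the tool's axes at that moment; what a row does not reach only later rows make up. A row lasts 1/10 s, in which the tool goes at most 50 mm and 8.59 degrees, less where a joint would pass 70% of its speed; a pose out of reach is approached as far as the arm can. A call with a gripper value outside its range is refused whole. The fingers move at their own pace and stop on an object; the grip force is fixed at half the most. Time passes only in rows, so rows that repeat a pose let the fingers close. It gives the time, the measured TCP pose, the force, the opening and the grip force at its end, in the units of the state.
- manip.observe(): the state, without advancing time (a new reading comes with each control period).
- manip.read_camera(name): name is "side" or "top" or "wrist"; returns (picture, depth): 400x640x3 uint8, red, green, blue; 400x640 float32, m along the optical axis (not along the pixel's ray), 0 where there is no reading.
- manip.camera_model(name): a dict with "camera_matrix" (3x3 intrinsics, pixels), "k1" (the pictures are not rectified: a ray, as slopes to the right and down, at radius r is drawn at 1 + k1 r^2 times it, then the intrinsics apply), "world_from_camera" (4x4, takes a point from camera to world coordinates); the wrist camera has in their place "mount" (4x4, takes a point from camera to tool coordinates, whose origin is the TCP and whose axes are the flange's). Camera axes: x right, y up, looking along -z (the intrinsics and any distortion apply to the point x, -y, -z); pixel columns grow to the right and rows downward; lengths in m; the calibration is good to about 2 mm. A picture is of the moment at which its call begins: read the wrist's pose just before it. camera_model takes no time and is no camera call.
- manip.sign_off(): hands the job in; it is judged then, once.
The state is a dict: "clock": time; "q": joint angles; "dq": joint speeds; "effort": joint torques, N m; "position": TCP position; "orientation": TCP orientation; "contact_force": force on the tool from outside, world axes, zero at the start; "moment": the same for the moment, N m; "grip_width": opening from 0.0 (shut) to 1.0 (fully open); "gripper_force": force on a finger pad.
Only numpy, scipy, OpenCV 4.12 (cv2) and the standard library are available. Lean on these libraries where they do the work, as an engineer would, in place of code of your own. Each camera call takes 0.05 s, during which the arm holds its last target. There are 200 camera calls.

## Working session

There is one attempt and no reset: what is moved stays moved. The work goes in short steps, Python scripts to look and compute and a tool call to move; the robot and the scene stay as the last step left them, time stands still between calls to the robot, and variables do not carry over. Pictures are saved under pics/ and viewed, at most 10 in all, crops included, and the job is handed in when it is done.

Besides the shell and the picture viewer there is one more tool, called after "Emit:" in YAML: its name, and indented under it one key for each argument. step_arm: Moves the arm, as the interface text tells. Its arguments: {"type":"object","properties":{"offset":{"type":"array"},"turn":{"type":"array"},"grip":{"type":"array"}},"required":["offset","turn","grip"]}

```bash
mkdir -p pics; cat > h.py <<'E'
import numpy as np, cv2
from rig import manip
def cam(name):
    s=manip.observe()
    p,d=manip.read_camera(name); m=manip.camera_model(name)
    if name=="wrist":
        T=np.eye(4);T[:3,:3]=s["orientation"];T[:3,3]=s["position"];W=T@np.array(m["mount"])
    else: W=np.array(m["world_from_camera"])
    return p,d,dict(K=np.array(m["camera_matrix"]),k1=m["k1"],W=W)
def ray(c,u,v):
    K=c["K"];k=c["k1"]
    xd=np.array([(u-K[0,2])/K[0,0],(v-K[1,2])/K[1,1]]);x=xd.copy()
    for _ in range(20): x=xd/(1+k*(x@x))
    return c["W"][:3,3],c["W"][:3,:3]@np.array([x[0],-x[1],-1])
def plane(c,u,v,z):
    o,r=ray(c,u,v);return o+r*(z-o[2])/r[2]
def dep(c,d,u,v):
    o,r=ray(c,u,v);return o+r*d[int(round(v)),int(round(u))]
def proj(c,P):
    q=np.linalg.inv(c["W"])@np.append(P,1);x=np.array([q[0],-q[1]])/-q[2]
    x=x*(1+c["k1"]*(x@x));return c["K"][0,0]*x[0]+c["K"][0,2],c["K"][1,1]*x[1]+c["K"][1,2]
def tri(c1,p1,c2,p2):
    o1,r1=ray(c1,*p1);o2,r2=ray(c2,*p2)
    t=np.linalg.lstsq(np.c_[r1,-r2],o2-o1,rcond=None)[0]
    a=o1+r1*t[0];b=o2+r2*t[1];return (a+b)/2,np.linalg.norm(a-b)
E
python3 - <<'E'
from h import *
import pickle
s=manip.observe()
for k in s: print(k,np.round(s[k],4).tolist())
D={}
for n in("side","top","wrist"):
    p,d,c=cam(n);D[n]=(p,d,c);cv2.imwrite(f"pics/{n}0.png",p[:,:,::-1]);print(n,np.round(c["W"],3).tolist(),c["K"][0,0])
pickle.dump(D,open("d0.pkl","wb"))
E
```

```text
clock 0.0
q [-1.2697, 0.3117, 0.014, 1.513, -0.0044, 1.3192, -0.0272]
dq [0.0006, 0.0001, 0.001, 0.0004, -0.0001, -0.002, -0.0008]
effort [0.0005, -37.9931, 0.146, -23.0574, 0.0123, 0.014, -0.0]
position [0.1847, 0.5177, 0.4036]
orientation [[-0.9419, 0.336, -0.0007], [0.336, 0.9419, -0.0022], [-0.0001, -0.0023, -1.0]]
contact_force [-0.5797, 0.1927, 1.0855]
moment [0.0274, -0.0039, -0.0039]
gripper_force 0.0
grip_width 0.9966
side [[0.864, 0.36, -0.352, 0.119], [-0.504, 0.636, -0.585, -0.737], [0.014, 0.683, 0.731, 0.874], [0.0, 0.0, 0.0, 1.0]] 451.775823787235
top [[0.015, 0.997, -0.08, 0.456], [-1.0, 0.016, 0.009, -0.069], [0.01, 0.079, 0.997, 0.974], [0.0, 0.0, 0.0, 1.0]] 379.171416837954
wrist [[0.335, -0.908, -0.25, 0.121], [0.942, 0.322, 0.093, 0.54], [-0.004, -0.266, 0.964, 0.374], [0.0, 0.0, 0.0, 1.0]] 328.66660575237194
```

View pics/top0.png

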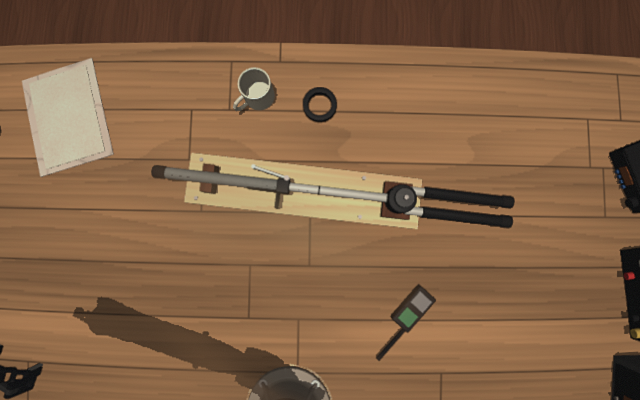

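View pics/side0.png

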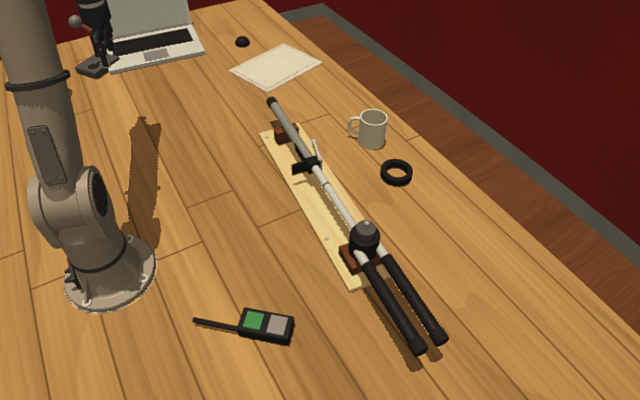

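The top view shows the leg running from the foot at (158,172) to the head at (400,198). The mouth is near (290,186), the band near (319,189), the wing near (278,200) and the lever tip near (253,167). The side view shows the same parts with the wing at (303,168). I'll enlarge both.

```bash
python3 - <<'E'
import cv2,numpy as np
a=cv2.imread("pics/top0.png")[150:225,230:350];b=cv2.imread("pics/side0.png")[130:230,260:380]
a=cv2.resize(a,None,fx=6.6,fy=6.6,interpolation=cv2.INTER_CUBIC)[:495,:792];b=cv2.resize(b,None,fx=5,fy=5,interpolation=cv2.INTER_CUBIC)
cv2.imwrite("pics/topc.png",a);cv2.imwrite("pics/sidec.png",b)
E
```

```text
(no output)
```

View pics/topc.png

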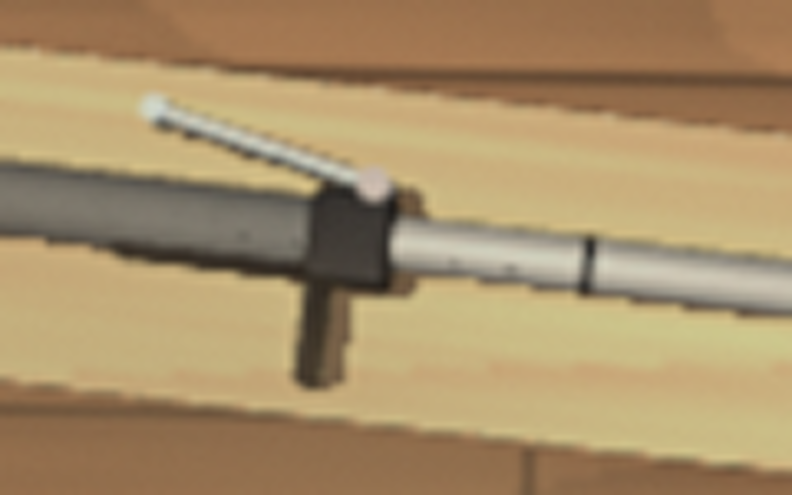

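View pics/sidec.png

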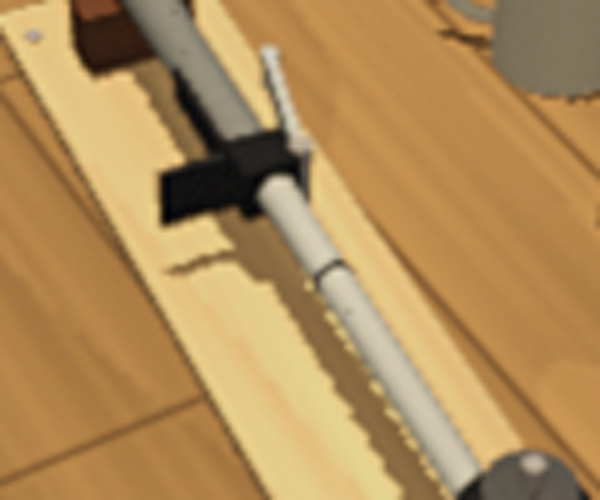

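The top crop puts the band centre at about (318.7,189.7) in the full image, with the mouth edge near (288.8,186.4). The side crop puts the band at about (325.8,184.0) and the mouth near (315.2,167.6). Next I fit the tube centrelines and triangulate these points.

```bash
python3 - <<'E'
from h import *
import pickle
D=pickle.load(open("d0.pkl","rb"))
T,Td,ct=D["top"];S,Sd,cs=D["side"]
sat=lambda p:cv2.cvtColor(p,cv2.COLOR_RGB2HSV)[:,:,1]
st=sat(T);pts=[]
for u in list(range(175,200))+list(range(222,250))+list(range(293,316))+list(range(322,375)):
    c=172+(u-158)*26/242.
    r=np.arange(int(c)-9,int(c)+10); m=st[r,u]<70
    lab=r[m]; lab=lab[abs(lab-c)<7]
    if len(lab)>3: pts.append((u,lab.mean(),len(lab)))
pts=np.array(pts);f=np.polyfit(pts[:,0],pts[:,1],1);print("top line",f,"res",np.std(pts[:,1]-np.polyval(f,pts[:,0])),"w",pts[::12,2])
tl=lambda u:(u,np.polyval(f,u))
ss=sat(S);ps=[]
for v in list(range(172,182))+list(range(188,220)):
    c=318+(v-172)*(350-318)/(222-172.)
    r=np.arange(int(c)-9,int(c)+10);m=(ss[v,r]<70)&(S[v,r].sum(1)>200);l=r[m]
    if len(l)>3: ps.append((v,l.mean(),len(l)))
ps=np.array(ps);g=np.polyfit(ps[:,0],ps[:,1],1);print("side",g,np.std(ps[:,1]-np.polyval(g,ps[:,0])),ps[::10,2])
# axis: intersect side plane with top rays
def along(u):
    o1,a=ray(cs,np.polyval(g,150),150);_,b=ray(cs,np.polyval(g,230),230);n=np.cross(a,b)
    o,r=ray(ct,*tl(u));return o+r*(n@(o1-o))/(n@r)
for u in (295,318.7,360): print("axis@",u,along(u).round(4),"plane75",plane(ct,*tl(u),.075).round(4))
band=tri(ct,tl(318.7),cs,(np.polyval(g,184.0),184.0));mouth=tri(ct,tl(288.8),cs,(315.2,167.6))
print("band",band,"mouth",mouth)
print("depth band",dep(ct,Td,319,190),dep(cs,Sd,327,186))
A=plane(ct,*tl(180),.075);B=plane(ct,*tl(370),.075);y=(A-B)/np.linalg.norm(A-B);print("ydir",y,"yaw",np.degrees(np.arctan2(-y[0],y[1])))
x=np.array([y[1],-y[0],0])
b75=plane(ct,*tl(318.7),.075)
m85=plane(ct,*tl(288.8),.093);m75=plane(ct,*tl(288.8),.085)
print("band75",b75,"mouth tops",m85,m75,"dist",(m85-b75)@y,(m75-b75)@y, (mouth[0]-band[0])@y)
# wing
w=lambda cx,cy:(230+(cx+.5)/6.6-.5,150+(cy+.5)/6.6-.5)
for n,q in dict(wing_tip_foot=(297,382),wing_tip_head=(327,385),wing_root_foot=(304,285)).items():
    P=plane(ct,*w(*q),.086);print(n,P.round(4),"rel band x,y",((P-b75)@x).round(4),((P-b75)@y).round(4))
for n,q in dict(lever_tip=(155,108),pivot=(373,185)).items():
    P=plane(ct,*w(*q),.087);print(n,P.round(4),"rel x,y",((P-b75)@x).round(4),((P-b75)@y).round(4))
E
```

```text
top line [1.15214584e-01 1.52957742e+02] res 0.16158841203989494 w [11. 10. 11. 11. 11.  8.  9.  9.  8.  8.  9.]
side [  0.66154457 203.73560931] 0.21782715685538745 [9. 9. 9. 9. 9.]
axis@ 295 [ 0.5515 -0.0098  0.0679] plane75 [ 0.5507 -0.0103  0.075 ]
axis@ 318.7 [ 0.5457 -0.0669  0.0687] plane75 [ 0.5451 -0.0669  0.075 ]
axis@ 360 [ 0.5357 -0.166   0.0699] plane75 [ 0.5353 -0.1655  0.075 ]
band (array([ 0.54337857, -0.06612237,  0.07747715]), np.float64(0.0032942694766176558)) mouth (array([0.55275523, 0.00479932, 0.07096368]), np.float64(0.00025849510978854975))
depth band [ 0.54331248 -0.0676096   0.08544069] [ 0.5392972  -0.07696835  0.08179575]
ydir [0.09932272 0.99505527 0.        ] yaw -5.700170949375401
band75 [ 0.54509663 -0.06686623  0.075     ] mouth tops [0.55029031 0.00305563 0.093     ] [0.55114323 0.00370989 0.085     ] dist 0.07009196936845992 0.07082769960884282 0.07150231413655544
wing_tip_foot [0.5005 0.0359 0.086 ] rel band x,y -0.0546 0.0978
wing_tip_head [0.4996 0.0252 0.086 ] rel band x,y -0.0544 0.0871
wing_root_foot [0.5351 0.0342 0.086 ] rel band x,y -0.02 0.0996
lever_tip [0.5978 0.0892 0.087 ] rel x,y 0.037 0.1606
pivot [0.5713 0.0104 0.087 ] rel x,y 0.0184 0.0795
```

Triangulated heights (71–77 mm), the wing and the pivot all match the text. The mouth is about 70.5 mm from the band, the leg yaw is -5.7°, and the band is at (0.545,-0.067). I'm moving to a hover over the leg.

Emit:
step_arm:
  offset:
    - [-0.034, -0.021, 0]
    - [-0.068, -0.042, 0]
    - [-0.102, -0.063, 0]
    - [-0.136, -0.084, 0]
    - [-0.17, -0.104, 0]
  turn:
    - [0, 0, 0]
    - [0, 0, 0]
    - [0, 0, 0]
    - [0, 0, 0]
    - [0, 0, 0]
  grip: [0.0854, 0.0854, 0.0854, 0.0854, 0.0854]

```text
clock: 0.65
position: [0.3107, 0.3614, 0.4045]
orientation: [[-0.942, 0.336, -0.0], [0.336, 0.942, -0.0], [0.0, -0.0, -1.0]]
contact_force: [-0.4, 0.6, 1.7]
grip_width: 0.997
gripper_force: 0.0
```

Emit:
step_arm:
  offset:
    - [-0.034, -0.021, 0]
    - [-0.068, -0.042, 0]
    - [-0.102, -0.063, 0]
    - [-0.136, -0.084, 0]
    - [-0.17, -0.104, 0]
  turn:
    - [0, 0, 0]
    - [0, 0, 0]
    - [0, 0, 0]
    - [0, 0, 0]
    - [0, 0, 0]
  grip: [0.0854, 0.0854, 0.0854, 0.0854, 0.0854]

```text
clock: 1.15
position: [0.4358, 0.2063, 0.4046]
orientation: [[-0.942, 0.336, -0.0], [0.336, 0.942, 0.0], [0.0, -0.0, -1.0]]
contact_force: [0.8, 0.2, -0.2]
grip_width: 1.0
gripper_force: 0.0
```

Emit:
step_arm:
  offset:
    - [-0.034, -0.02, 0]
    - [-0.068, -0.04, 0]
    - [-0.102, -0.06, 0]
    - [-0.136, -0.08, 0]
    - [-0.168, -0.101, 0]
  turn:
    - [0, 0, 0.13]
    - [0, 0, 0.26]
    - [0, 0, 0.39]
    - [0, 0, 0.52]
    - [0, 0, 0.66]
  grip: [0.0854, 0.0854, 0.0854, 0.0854, 0.0854]

```text
clock: 1.65
position: [0.5602, 0.0551, 0.4044]
orientation: [[-0.534, 0.846, -0.0], [0.846, 0.534, 0.0], [0.0, -0.0, -1.0]]
contact_force: [0.7, -0.2, 0.1]
grip_width: 1.001
gripper_force: 0.0
```

Emit:
step_arm:
  offset:
    - [0, 0, 0]
    - [0, 0, 0]
    - [0, 0, 0]
    - [0, 0, 0]
    - [0, 0, 0]
  turn:
    - [0, 0, 0.14]
    - [0, 0, 0.28]
    - [0, 0, 0.42]
    - [0, 0, 0.56]
    - [0, 0, 0.666]
  grip: [0.0854, 0.0854, 0.0854, 0.0854, 0.0854]

```text
clock: 2.15
position: [0.5593, 0.0564, 0.4042]
orientation: [[0.103, 0.995, -0.001], [0.995, -0.103, -0.0], [-0.0, -0.001, -1.0]]
contact_force: [0.1, 0.4, -0.7]
grip_width: 0.999
gripper_force: 0.0
```

```bash
python3 - <<'E'
from h import *
import pickle
p,d,c=cam("wrist");pickle.dump((p,d,c),open("w1.pkl","wb"));cv2.imwrite("pics/w1.png",p[:,:,::-1])
y=np.array([.0993,.99505,0]);x=np.array([.99505,-.0993,0]);b=np.array([.5451,-.0669,.075])
for n,P in dict(band=b,mouth=b+.0705*y,wing=b+.1005*y-.036*x,sq=b+.1155*y+.0025*x).items(): print(n,np.round(proj(c,P),1))
E
```

```text
band [322.7 300.6]
mouth [322.5 237.5]
wing [284.6 208.1]
sq [325.  192.8]
```

View pics/w1.png

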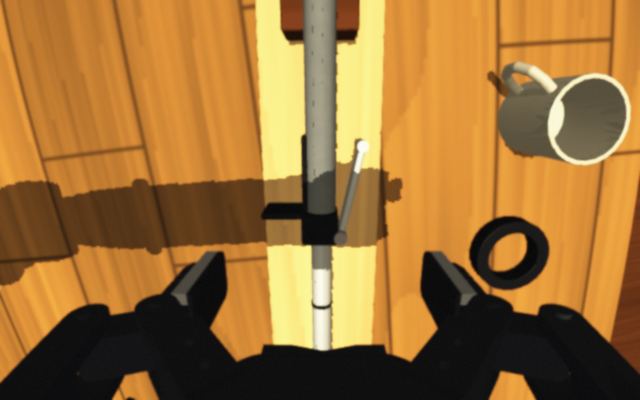

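The wrist view shows the band at about (321,305), the housing's mouth edge at about (321,244), the wing at (285,211) and the lever tip at (362,147). I'll refine these numerically against the top view.

```bash
python3 - <<'E'
from h import *
import pickle
p,d,c=pickle.load(open("w1.pkl","rb"))
ct=pickle.load(open("d0.pkl","rb"))["top"][2]
g=p.sum(2)/3
print("col321", [(v,int(g[v,316:327].mean())) for v in range(206,312,1) if v>298 or 236<v<250 or v<216])
print("wing col275",[(v,int(g[v,268:282].mean())) for v in range(196,226)])
y=np.array([.0993,.99505,0]);x=np.array([.99505,-.0993,0]);b=np.array([.5451,-.0669,.075])
for n,(u,v),z in [("band",(321.5,305.5),.085),("mouth",(321,244),.093),("mouthlow",(321,244),.085),("wingL",(263,211),.086)]:
    P=plane(c,u,v,z);print(n,P.round(4),(P-b)@x.round(4),(P-b)@y)
print("tri band",tri(ct,(318.7,189.7),c,(321.5,305.5)))
print("depth band",dep(c,d,321,305),"housing top",dep(c,d,321,235),"tube by mouth",dep(c,d,321,248),"wing",dep(c,d,280,211))
E
```

```text
col321 [(206, 67), (207, 67), (208, 67), (209, 67), (210, 67), (211, 67), (212, 66), (213, 57), (214, 35), (215, 18), (237, 12), (238, 12), (239, 13), (240, 13), (241, 12), (242, 12), (243, 16), (244, 35), (245, 70), (246, 101), (247, 113), (248, 114), (249, 114), (299, 237), (300, 237), (301, 236), (302, 236), (303, 235), (304, 223), (305, 175), (306, 96), (307, 49), (308, 80), (309, 156), (310, 215), (311, 232)]
wing col275 [(196, 109), (197, 109), (198, 109), (199, 108), (200, 107), (201, 96), (202, 69), (203, 36), (204, 15), (205, 10), (206, 10), (207, 10), (208, 9), (209, 9), (210, 9), (211, 9), (212, 10), (213, 11), (214, 13), (215, 14), (216, 15), (217, 15), (218, 26), (219, 59), (220, 93), (221, 107), (222, 109), (223, 109), (224, 109), (225, 109)]
band [ 0.544  -0.0661  0.085 ] -0.0011805886836604319 0.0006449858906321213
mouth [0.5509 0.0042 0.093 ] -0.001278200243260235 0.0712826906654713
mouthlow [0.5505 0.0008 0.085 ] -0.0013621036481276053 0.06787303973406116
wingL [0.5008 0.0391 0.086 ] -0.05461847578022482 0.10111000787233955
tri band (array([ 0.54403279, -0.0668562 ,  0.08396831]), np.float64(0.0002536620118555055))
depth band [ 0.54361597 -0.06492724  0.08589309] housing top [0.55187382 0.01333719 0.0938363 ] tube by mouth [ 0.55017135 -0.00239636  0.0871203 ] wing [0.5155583  0.03606862 0.08100375]
```

Emit:
step_arm:
  offset:
    - [0, 0, 0.03]
    - [0, 0, 0.06]
    - [0, 0, 0.085]
    - [0, 0, 0.11]
    - [0, 0, 0.13]
  turn:
    - [0, 0, 0]
    - [0, 0, 0]
    - [0, 0, 0]
    - [0, 0, 0]
    - [0, 0, 0]
  grip: [0.082, 0.082, 0.082, 0.082, 0.082]

```text
clock: 2.7
position: [0.5588, 0.0565, 0.2728]
orientation: [[0.096, 0.995, -0.002], [0.995, -0.096, -0.0], [-0.0, -0.002, -1.0]]
contact_force: [0.5, -0.1, -0.6]
grip_width: 0.961
gripper_force: 0.0
```

Emit:
step_arm:
  offset:
    - [0, 0, 0.012]
    - [0, 0, 0.024]
    - [0, 0, 0.036]
    - [0, 0, 0.046]
    - [0, 0, 0.049]
  turn:
    - [0, 0, 0]
    - [0, 0, 0]
    - [0, 0, 0]
    - [0, 0, 0]
    - [0, 0, 0]
  grip: [0.082, 0.082, 0.082, 0.082, 0.082]

```text
clock: 3.2
position: [0.5591, 0.0564, 0.2247]
orientation: [[0.098, 0.995, -0.001], [0.995, -0.098, -0.0], [-0.0, -0.001, -1.0]]
contact_force: [-0.6, -0.9, -0.6]
grip_width: 0.961
gripper_force: 0.0
```

```bash
python3 - <<'E'
from h import *
p,d,c=cam("wrist");cv2.imwrite("pics/w2.png",p[:,:,::-1]);s=manip.observe();print(s["position"],s["contact_force"],s["moment"])
E
```

```text
[0.55916001 0.05632159 0.22473762] [-0.55799435  0.4256967  -0.32802622] [ 0.02235525 -0.02031274 -0.02797365]
```

View pics/w2.png

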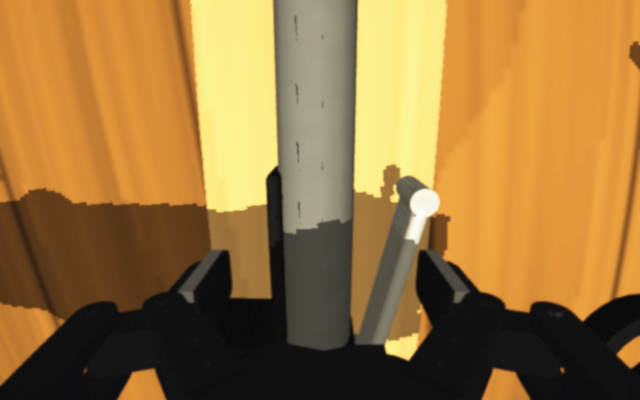

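The left finger is behind the wing and the lever sits inside the right finger with some clearance. Next I move gently into contact.

Emit:
step_arm:
  offset:
    - [-0.004, 0, 0]
    - [-0.008, 0, 0]
    - [-0.011, 0, 0]
    - [-0.014, 0, 0]
    - [-0.017, 0, 0]
  turn:
    - [0, 0, 0]
    - [0, 0, 0]
    - [0, 0, 0]
    - [0, 0, 0]
    - [0, 0, 0]
  grip: [0.082, 0.082, 0.082, 0.082, 0.082]

```text
clock: 3.75
position: [0.5582, 0.0408, 0.2264]
orientation: [[0.097, 0.995, 0.002], [0.995, -0.097, 0.003], [0.003, 0.001, -1.0]]
contact_force: [1.4, 4.5, 1.9]
grip_width: 0.959
gripper_force: 2.1
```

Emit:
step_arm:
  offset:
    - [-0.004, 0, 0]
    - [-0.008, 0, 0]
    - [-0.012, 0, 0]
    - [-0.016, 0, 0]
    - [-0.02, 0, 0]
  turn:
    - [0, 0, 0]
    - [0, 0, 0]
    - [0, 0, 0]
    - [0, 0, 0]
    - [0, 0, 0]
  grip: [0.082, 0.082, 0.082, 0.082, 0.082]

```text
clock: 4.25
position: [0.556, 0.0192, 0.2259]
orientation: [[0.098, 0.995, 0.001], [0.995, -0.098, 0.0], [0.0, 0.001, -1.0]]
contact_force: [1.2, 4.6, 3.7]
grip_width: 0.961
gripper_force: 2.3
```

```bash
python3 - <<'E'
from h import *
import pickle
D={n:cam(n) for n in("top","side")};pickle.dump(D,open("d1.pkl","wb"))
a=D["top"][0][140:230,220:360,::-1];b=D["side"][0][130:230,250:390,::-1]
cv2.imwrite("pics/p1.png",np.vstack([cv2.resize(q,None,fx=3.1,fy=3.1,interpolation=cv2.INTER_CUBIC) for q in(a,b)]));s=manip.observe();print(s["position"],s["contact_force"],s["moment"])
E
```

```text
[0.55582355 0.01812108 0.22576461] [1.11822452 3.68983524 2.30660161] [ 0.45083934 -0.08189697 -0.10612094]
```

View pics/p1.png

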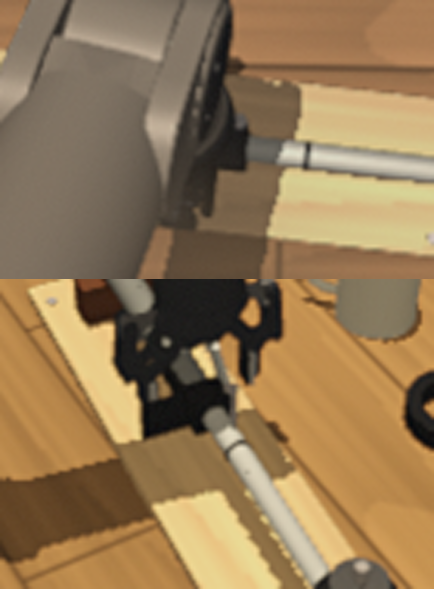

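The finger is pushing the wing with about 4 N. In the top half of the composite the mouth is at x≈248 and the band at x≈307. In the bottom half the mouth is at about (214,415) and the band at (233,443). Now the numeric gap along the axis.

```bash
cat > gap.py <<'E'
from h import *
import pickle
from scipy.ndimage import map_coordinates
y=np.array([.0993,.99505,0]);x=np.array([.99505,-.0993,0]);b=np.array([.5451-.0006,-.0669,.075])
def prof(n,p,c,ts):
    g=cv2.cvtColor(p,cv2.COLOR_RGB2GRAY).astype(float);o=[]
    # sample lines on the upper face of the tube seen by the camera (offset 10 mm towards camera)
    for t in ts:
        P=b+y*t; r=c["W"][:3,3]-P; r-=y*(r@y); r/=np.linalg.norm(r); s=np.cross(y,r); q=[]
        for k in(-.003,0,.003):
            u,v=proj(c,P+r*.0095+s*k);q.append(map_coordinates(g,[[v],[u]],order=1)[0])
        o.append(np.mean(q))
    return np.array(o)
def gap(D,show=False):
    ts=np.arange(-.02,.09,.0005);out={}
    for n in("top","side"):
        p,d,c=D[n];q=prof(n,p,c,ts)
        i=np.abs(ts)<.008; w=np.clip(np.median(q[i])-q[i]-8,0,None);tb=(w@ts[i])/w.sum()
        dq=np.gradient(np.convolve(q,np.ones(5)/5,"same")); 
        m=(ts>tb+.005)&(ts<.085); e=ts[m][np.argmin(np.abs(0) + dq[m])]
        out[n]=(tb,e,e-tb)
        if show: print(n,list(zip((ts[::4]*1e3).round().astype(int).tolist(),q[::4].astype(int).tolist())))
        print(n,"band %.1f mouth %.1f gap %.1f mm"%tuple(1e3*np.array(out[n])))
    return out
E
python3 - <<'E'
from gap import *
for f in("d0","d1"): print(f);gap(pickle.load(open(f+".pkl","rb")),f=="d1")
E
```

```text
d0
top band 0.2 mouth 71.5 gap 71.3 mm
side band -1.0 mouth 70.0 gap 71.0 mm
d1
top [(-20, 201), (-18, 201), (-16, 201), (-14, 201), (-12, 201), (-10, 202), (-8, 204), (-6, 206), (-4, 191), (-2, 144), (0, 105), (2, 131), (4, 188), (6, 205), (8, 205), (10, 204), (12, 204), (14, 206), (16, 207), (18, 195), (20, 158), (22, 115), (24, 99), (26, 99), (28, 101), (30, 100), (32, 101), (34, 101), (36, 101), (38, 101), (40, 101), (42, 101), (44, 95), (46, 72), (48, 44), (50, 29), (52, 29), (54, 31), (56, 32), (58, 32), (60, 32), (62, 31), (64, 31), (66, 32), (68, 34), (70, 38), (72, 45), (74, 52), (76, 57), (78, 59), (80, 55), (82, 51), (84, 53), (86, 57), (88, 60)]
top band 0.2 mouth 20.0 gap 19.8 mm
side [(-20, 207), (-18, 206), (-16, 207), (-14, 207), (-12, 209), (-10, 210), (-8, 210), (-6, 196), (-4, 164), (-2, 128), (0, 127), (2, 167), (4, 197), (6, 209), (8, 211), (10, 210), (12, 210), (14, 206), (16, 192), (18, 167), (20, 139), (22, 121), (24, 117), (26, 117), (28, 118), (30, 118), (32, 119), (34, 119), (36, 120), (38, 120), (40, 114), (42, 97), (44, 72), (46, 43), (48, 25), (50, 18), (52, 18), (54, 20), (56, 20), (58, 19), (60, 19), (62, 19), (64, 19), (66, 19), (68, 19), (70, 19), (72, 18), (74, 18), (76, 23), (78, 37), (80, 55), (82, 69), (84, 76), (86, 79), (88, 79)]
side band -1.1 mouth 18.5 gap 19.6 mm
```

The gap is about 45.7 mm (the 20 mm edge was a shadow). I push 41 mm more, then measure.

Emit:
step_arm:
  offset:
    - [-0.006, 0, 0]
    - [-0.012, 0, 0]
    - [-0.018, 0, 0]
    - [-0.022, 0, 0]
    - [-0.025, 0, 0]
  turn:
    - [0, 0, 0]
    - [0, 0, 0]
    - [0, 0, 0]
    - [0, 0, 0]
    - [0, 0, 0]
  grip: [0.082, 0.082, 0.082, 0.082, 0.082]

```text
clock: 4.85
position: [0.5534, -0.0059, 0.2256]
orientation: [[0.098, 0.995, 0.0], [0.995, -0.098, -0.0], [-0.0, 0.0, -1.0]]
contact_force: [2.1, 3.7, 2.5]
grip_width: 0.96
gripper_force: 2.3
```

Emit:
step_arm:
  offset:
    - [-0.005, 0, 0]
    - [-0.01, 0, 0]
    - [-0.014, 0, 0]
    - [-0.016, 0, 0]
    - [-0.016, 0, 0]
  turn:
    - [0, 0, 0]
    - [0, 0, 0]
    - [0, 0, 0]
    - [0, 0, 0]
    - [0, 0, 0]
  grip: [0.082, 0.082, 0.082, 0.082, 0.082]

```text
clock: 5.35
position: [0.5518, -0.022, 0.2256]
orientation: [[0.098, 0.995, 0.0], [0.995, -0.098, -0.001], [-0.001, 0.0, -1.0]]
contact_force: [2.7, 2.8, 0.8]
grip_width: 0.96
gripper_force: 1.6
```

```bash
cat >> gap.py <<'E'
def mouth(D,hi=.085):
    ts=np.arange(-.03,hi,.0005)
    for n in("top","side"):
        p,d,c=D[n];q=prof(n,p,c,ts)
        # mouth: last place (towards foot) before the long dark run of the housing (>=12 mm below 60)
        dark=q<65;k=next((i for i in range(len(ts)-24) if dark[i:i+24].all()),None)
        print(n,"mouth at",None if k is None else round(ts[k]*1e3,1),list(zip((ts[20:110:3]*1e3).round(1).tolist(),q[20:110:3].astype(int).tolist())))
E
python3 - <<'E'
from gap import *
D={n:cam(n) for n in("top","side")};pickle.dump(D,open("d2.pkl","wb"));mouth(D)
for f in("d0","d1"): 
    E=pickle.load(open(f+".pkl","rb"));ts=np.arange(.03,.085,.0005)
    for n in E:
        if n!="wrist": q=prof(n,E[n][0],E[n][2],ts);print(f,n,ts[np.argmax(q<65)])
a=D["top"][0][140:230,270:360,::-1];b_=D["side"][0][150:230,290:380,::-1]
cv2.imwrite("pics/p2.png",np.vstack([cv2.resize(q,None,fx=3.5,fy=3.5,interpolation=cv2.INTER_CUBIC) for q in(a,b_)]));s=manip.observe();print(s["position"],s["contact_force"],s["moment"])
E
```

```text
top mouth at 5.0 [(-20.0, 123), (-18.5, 103), (-17.0, 96), (-15.5, 97), (-14.0, 98), (-12.5, 99), (-11.0, 99), (-9.5, 99), (-8.0, 100), (-6.5, 101), (-5.0, 98), (-3.5, 91), (-2.0, 72), (-0.5, 53), (1.0, 56), (2.5, 64), (4.0, 71), (5.5, 50), (7.0, 34), (8.5, 27), (10.0, 26), (11.5, 27), (13.0, 27), (14.5, 26), (16.0, 26), (17.5, 27), (19.0, 31), (20.5, 39), (22.0, 50), (23.5, 58)]
side mouth at -1.5 [(-20.0, 153), (-18.5, 133), (-17.0, 121), (-15.5, 117), (-14.0, 117), (-12.5, 119), (-11.0, 120), (-9.5, 121), (-8.0, 121), (-6.5, 116), (-5.0, 104), (-3.5, 85), (-2.0, 68), (-0.5, 58), (1.0, 54), (2.5, 50), (4.0, 42), (5.5, 33), (7.0, 25), (8.5, 20), (10.0, 19), (11.5, 20), (13.0, 20), (14.5, 20), (16.0, 19), (17.5, 19), (19.0, 19), (20.5, 18), (22.0, 18), (23.5, 18)]
d0 side 0.07150000000000004
d0 top 0.07300000000000004
d1 top 0.047000000000000014
d1 side 0.04450000000000001
[ 0.55181624 -0.0218663   0.22561693] [1.8948441  3.33301562 1.35650948] [ 0.59758634 -0.37808436 -0.09505876]
```

View pics/p2.png

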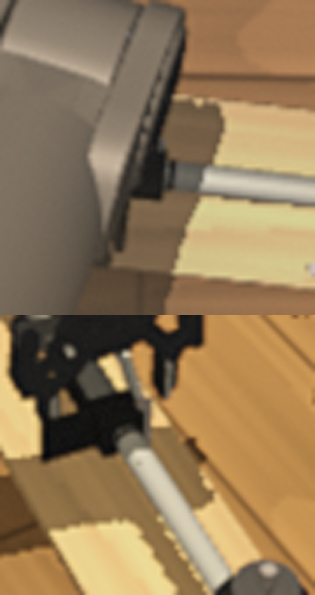

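The band is just visible ahead of the mouth, at about (175,177) in the top part and (122,443) in the side part. Images and TCP travel agree on about 5.5 mm remaining, so I push that and hold with the lever open.

Emit:
step_arm:
  offset:
    - [-0.002, 0, 0]
    - [-0.004, 0, 0]
    - [-0.0055, 0, 0]
    - [-0.0055, 0, 0]
    - [-0.0055, 0, 0]
  turn:
    - [0, 0, 0]
    - [0, 0, 0]
    - [0, 0, 0]
    - [0, 0, 0]
    - [0, 0, 0]
  grip: [0.082, 0.082, 0.082, 0.082, 0.082]

```text
clock: 5.95
position: [0.5514, -0.0266, 0.2257]
orientation: [[0.097, 0.995, 0.0], [0.995, -0.097, 0.0], [0.0, 0.0, -1.0]]
contact_force: [2.4, 3.3, 0.2]
grip_width: 0.957
gripper_force: 2.1
```

```bash
python3 - <<'E'
from gap import *
D={n:cam(n) for n in("top","side")};pickle.dump(D,open("d3.pkl","wb"));mouth(D)
a=D["top"][0][170:210,290:350,::-1];b_=D["side"][0][165:215,300:360,::-1]
cv2.imwrite("pics/p3.png",np.vstack([cv2.resize(q,None,fx=6,fy=6,interpolation=cv2.INTER_CUBIC) for q in(a,b_)]));s=manip.observe();print(s["position"],s["contact_force"],s["moment"])
E
```

```text
top mouth at -1.0 [(-20.0, 97), (-18.5, 98), (-17.0, 98), (-15.5, 99), (-14.0, 99), (-12.5, 99), (-11.0, 99), (-9.5, 100), (-8.0, 100), (-6.5, 100), (-5.0, 99), (-3.5, 92), (-2.0, 74), (-0.5, 50), (1.0, 31), (2.5, 25), (4.0, 26), (5.5, 26), (7.0, 26), (8.5, 26), (10.0, 27), (11.5, 29), (13.0, 38), (14.5, 49), (16.0, 59), (17.5, 61), (19.0, 58), (20.5, 54), (22.0, 57), (23.5, 72)]
side mouth at -2.0 [(-20.0, 116), (-18.5, 117), (-17.0, 118), (-15.5, 119), (-14.0, 119), (-12.5, 120), (-11.0, 121), (-9.5, 122), (-8.0, 122), (-6.5, 117), (-5.0, 106), (-3.5, 87), (-2.0, 63), (-0.5, 40), (1.0, 24), (2.5, 17), (4.0, 17), (5.5, 18), (7.0, 19), (8.5, 20), (10.0, 20), (11.5, 19), (13.0, 19), (14.5, 18), (16.0, 19), (17.5, 19), (19.0, 19), (20.5, 20), (22.0, 20), (23.5, 19)]
[ 0.55135139 -0.02657259  0.22565013] [3.26850088 4.154957   0.27765117] [ 0.83015036 -0.51892758 -0.14997923]
```

View pics/p3.png

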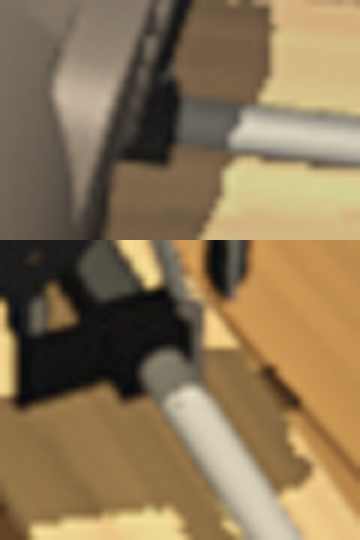

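The leading half of the band is still visible, with the mouth edge at about (178,110) in the top part and (145,370) in the side part. TCP reckoning says about 0.7 mm to go. I trim that, hold, and pre-close without touching the lever.

Emit:
step_arm:
  offset:
    - [-0.0008, 0, 0]
    - [-0.0008, 0, 0]
    - [-0.0008, 0, 0]
    - [-0.0008, 0, 0]
    - [-0.0008, 0, 0]
  turn:
    - [0, 0, 0]
    - [0, 0, 0]
    - [0, 0, 0]
    - [0, 0, 0]
    - [0, 0, 0]
  grip: [0.082, 0.082, 0.082, 0.082, 0.082]

```text
clock: 6.55
position: [0.5513, -0.0274, 0.2256]
orientation: [[0.098, 0.995, 0.0], [0.995, -0.098, 0.0], [0.0, 0.0, -1.0]]
contact_force: [2.7, 4.4, 0.6]
grip_width: 0.96
gripper_force: 2.3
```

Emit:
step_arm:
  offset:
    - [0, 0, 0]
    - [0, 0, 0]
    - [0, 0, 0]
    - [0, 0, 0]
    - [0, 0, 0]
  turn:
    - [0, 0, 0]
    - [0, 0, 0]
    - [0, 0, 0]
    - [0, 0, 0]
    - [0, 0, 0]
  grip: [0.078, 0.074, 0.071, 0.068, 0.068]

```text
clock: 7.05
position: [0.5501, -0.0274, 0.2252]
orientation: [[0.098, 0.995, -0.004], [0.995, -0.098, 0.001], [0.0, -0.004, -1.0]]
contact_force: [-1.4, 4.9, 2.6]
grip_width: 0.798
gripper_force: 2.3
```

```bash
python3 - <<'E'
from gap import *
D={n:cam(n) for n in("top","side")};pickle.dump(D,open("d4.pkl","wb"));mouth(D)
s=manip.observe();print(s["position"],s["contact_force"],s["moment"],s["grip_width"])
E
```

```text
top mouth at -1.0 [(-20.0, 97), (-18.5, 98), (-17.0, 99), (-15.5, 99), (-14.0, 99), (-12.5, 99), (-11.0, 99), (-9.5, 99), (-8.0, 100), (-6.5, 101), (-5.0, 99), (-3.5, 92), (-2.0, 73), (-0.5, 49), (1.0, 31), (2.5, 26), (4.0, 27), (5.5, 27), (7.0, 26), (8.5, 26), (10.0, 31), (11.5, 40), (13.0, 56), (14.5, 66), (16.0, 71), (17.5, 62), (19.0, 55), (20.5, 55), (22.0, 77), (23.5, 107)]
side mouth at -2.0 [(-20.0, 117), (-18.5, 118), (-17.0, 118), (-15.5, 119), (-14.0, 120), (-12.5, 120), (-11.0, 121), (-9.5, 121), (-8.0, 122), (-6.5, 117), (-5.0, 106), (-3.5, 86), (-2.0, 62), (-0.5, 40), (1.0, 24), (2.5, 17), (4.0, 17), (5.5, 18), (7.0, 19), (8.5, 20), (10.0, 20), (11.5, 20), (13.0, 19), (14.5, 19), (16.0, 19), (17.5, 20), (19.0, 19), (20.5, 19), (22.0, 19), (23.5, 19)]
[ 0.55010327 -0.02743247  0.22520392] [-2.22648404  4.87582186  2.36424788] [ 0.90654964  0.45470715 -0.17148024] 0.797976671424414
```

```bash
python3 - <<'E'
from gap import *
ts=np.arange(.27,.46,.001)
for n in("side","top"):
    Q=[]
    for f in("d0","d1","d2","d4"):
        E=pickle.load(open(f+".pkl","rb"));q=prof(n,E[n][0],E[n][2],ts);Q.append(q);g=np.abs(np.gradient(q));i=np.argsort(g)[-40:]
        print(n,f,[(round(ts[j]*1e3),int(q[j])) for j in range(0,len(ts),5)])
E
```

```text
side d0 [(270, 139), (275, 138), (280, 140), (285, 140), (290, 138), (295, 133), (300, 140), (305, 141), (310, 141), (315, 141), (320, 142), (325, 142), (330, 141), (335, 141), (340, 142), (345, 142), (350, 141), (355, 142), (360, 142), (365, 142), (370, 130), (375, 74), (380, 38), (385, 37), (390, 37), (395, 35), (400, 48), (405, 93), (410, 132), (415, 142), (420, 139), (425, 135), (430, 138), (435, 143), (440, 155), (445, 175), (450, 187), (455, 193)]
side d1 [(270, 144), (275, 144), (280, 146), (285, 147), (290, 145), (295, 142), (300, 147), (305, 147), (310, 148), (315, 148), (320, 148), (325, 148), (330, 147), (335, 147), (340, 148), (345, 129), (350, 62), (355, 38), (360, 40), (365, 39), (370, 38), (375, 57), (380, 107), (385, 137), (390, 138), (395, 139), (400, 141), (405, 143), (410, 144), (415, 145), (420, 143), (425, 141), (430, 143), (435, 148), (440, 161), (445, 181), (450, 194), (455, 199)]
side d2 [(270, 148), (275, 147), (280, 149), (285, 149), (290, 147), (295, 142), (300, 149), (305, 120), (310, 54), (315, 39), (320, 41), (325, 40), (330, 37), (335, 49), (340, 98), (
[... 1862 characters left out ...]
9), (360, 119), (365, 119), (370, 119), (375, 119), (380, 119), (385, 118), (390, 118), (395, 118), (400, 117), (405, 117), (410, 116), (415, 115), (420, 115), (425, 114), (430, 114), (435, 112), (440, 112), (445, 111), (450, 111), (455, 110)]
top d4 [(270, 125), (275, 125), (280, 126), (285, 124), (290, 123), (295, 125), (300, 89), (305, 55), (310, 57), (315, 56), (320, 56), (325, 57), (330, 58), (335, 117), (340, 117), (345, 118), (350, 118), (355, 118), (360, 118), (365, 119), (370, 119), (375, 118), (380, 118), (385, 118), (390, 117), (395, 118), (400, 117), (405, 116), (410, 116), (415, 115), (420, 115), (425, 114), (430, 113), (435, 112), (440, 111), (445, 111), (450, 111), (455, 110)]
```

Foot-end travel (71.4 mm) confirms the mouth is on the band, with the lever open and held for over a second. Now I squeeze.

Emit:
step_arm:
  offset:
    - [0, 0, 0]
    - [0, 0, 0]
    - [0, 0, 0]
    - [0, 0, 0]
    - [0, 0, 0]
  turn:
    - [0, 0, 0]
    - [0, 0, 0]
    - [0, 0, 0]
    - [0, 0, 0]
    - [0, 0, 0]
  grip: [0.064, 0.06, 0.056, 0.053, 0.05]

```text
clock: 7.65
position: [0.5524, -0.0277, 0.2265]
orientation: [[0.098, 0.995, 0.004], [0.995, -0.098, -0.0], [-0.0, 0.004, -1.0]]
contact_force: [2.8, 4.2, 2.3]
grip_width: 0.59
gripper_force: 4.1
```

Emit:
step_arm:
  offset:
    - [0, 0, 0]
    - [0, 0, 0]
    - [0, 0, 0]
    - [0, 0, 0]
    - [0, 0, 0]
  turn:
    - [0, 0, 0]
    - [0, 0, 0]
    - [0, 0, 0]
    - [0, 0, 0]
    - [0, 0, 0]
  grip: [0.045, 0.04, 0.03, 0.02, 0.0]

```text
clock: 8.15
position: [0.5505, -0.0276, 0.2273]
orientation: [[0.096, 0.995, -0.003], [0.995, -0.096, 0.001], [0.001, -0.003, -1.0]]
contact_force: [-5.7, 6.5, 14.0]
grip_width: 0.441
gripper_force: 59.5
```

Emit:
step_arm:
  offset:
    - [0, 0, 0]
    - [0, 0, 0]
    - [0, 0, 0]
    - [0, 0, 0]
    - [0, 0, 0]
  turn:
    - [0, 0, 0]
    - [0, 0, 0]
    - [0, 0, 0]
    - [0, 0, 0]
    - [0, 0, 0]
  grip: [0, 0, 0, 0, 0]

```text
clock: 8.65
position: [0.5505, -0.0276, 0.2273]
orientation: [[0.096, 0.995, -0.002], [0.995, -0.096, 0.001], [0.001, -0.003, -1.0]]
contact_force: [-5.6, 5.6, 14.5]
grip_width: 0.446
gripper_force: 59.5
```

```bash
python3 - <<'E'
from gap import *
D={n:cam(n) for n in("top","side")};pickle.dump(D,open("d5.pkl","wb"))
ts=np.arange(.295,.312,.0005)
for f in("d4","d5"):
    E=pickle.load(open(f+".pkl","rb"))
    for n in("top","side"):
        q=prof(n,E[n][0],E[n][2],ts);q2=prof(n,E[n][0],E[n][2],np.arange(-.008,.004,.0015));print(f,n,ts[np.argmax(q<90)],q2.astype(int))
p,d,c=cam("wrist")
cv2.imwrite("pics/p5.png",np.hstack([cv2.resize(D["side"][0][150:210,285:365,::-1],(400,300),interpolation=cv2.INTER_CUBIC),cv2.resize(p[100:400,120:520,::-1],(400,300))]))
s=manip.observe();print({k:np.round(s[k],4).tolist() for k in("clock","position","contact_force","moment","grip_width","gripper_force")})
E
```

```text
d4 top 0.3 [100 101  99  92  73  49  31  26]
d4 side 0.3025 [122 117 106  86  62  40  24  17]
d5 top 0.3 [100 101  99  91  72  49  30  25]
d5 side 0.3025 [122 117 106  86  62  39  24  18]
{'clock': 8.8, 'position': [0.5505, -0.0276, 0.2273], 'contact_force': [-5.6173, 6.2114, 14.4454], 'moment': [1.0412, 1.0895, 0.2165], 'grip_width': 0.4415, 'gripper_force': 59.5208}
```

View pics/p5.png

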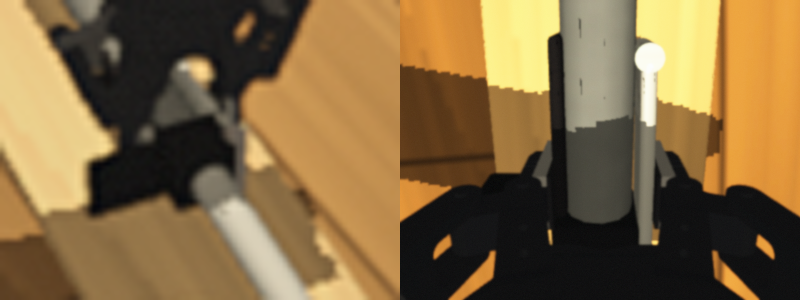

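The sleeve hasn't shifted, the grip is 59.5 N and the width is 37.7 mm. In the wrist part of the composite the lever tip is at (649,57) with the blade alongside the sleeve. I check the lever angle numerically and sign off if it is closed.

```bash
python3 - <<'E'
from gap import *
p,d,c=cam("wrist")
P=plane(c,369,157,.087)-b;A=plane(c,120+198,120,.089)-b
print("tip x,y rel band",P@x,P@y,"sleeve mid x",A@x,A@y, "angle",(P@x-A@x-18)/81)
# blade centreline: top edge rows
for v in (190,220,250,280,310):
    r=p[v,330:400].sum(1)//3;print(v,r[::2].tolist())
E
```

```text
tip x,y rel band 0.01639102712678587 0.09154707640858145 sleeve mid x -0.0007625671145864467 0.10369139556826176 angle -0.22201044945381024
190 [150, 146, 145, 141, 137, 133, 129, 122, 114, 105, 94, 81, 69, 83, 84, 126, 209, 235, 248, 248, 244, 239, 220, 186, 204, 209, 209, 209, 208, 208, 208, 208, 209, 212, 214]
220 [96, 74, 73, 69, 66, 65, 62, 61, 58, 59, 58, 55, 76, 76, 78, 130, 201, 230, 245, 245, 241, 234, 206, 132, 112, 111, 111, 110, 110, 109, 110, 111, 114, 117, 119]
250 [67, 66, 64, 65, 63, 61, 61, 61, 59, 57, 55, 66, 83, 78, 78, 96, 114, 120, 124, 122, 120, 113, 97, 75, 74, 73, 73, 84, 90, 88, 90, 99, 113, 118, 117]
280 [68, 67, 67, 65, 65, 64, 61, 61, 59, 56, 54, 85, 86, 75, 81, 102, 113, 121, 122, 121, 117, 103, 48, 14, 20, 38, 91, 100, 84, 43, 19, 17, 17, 15, 17]
310 [67, 67, 67, 65, 66, 64, 62, 59, 55, 47, 18, 11, 20, 62, 87, 107, 116, 121, 119, 117, 112, 74, 19, 19, 18, 19, 16, 17, 15, 17, 16, 16, 17, 16, 13]
```

The tip is 17 mm from the sleeve axis, against 37 mm when open and about 18 mm expected closed, so the lever is fully closed to within about 0.02 rad. (The printed angle mixed m and mm, so I ignore it.) The arm is holding, so I hand in.

```bash
python3 -c "
from rig import manip
print(manip.sign_off())"
```

```text
the job is handed in; nothing more can be done
None
```

The job is handed in: the sleeve was pushed to the dark band (within about 0.5 mm by image and arm travel) and held there with the lever open; the lever was then squeezed closed and is still pinched at about 60 N, with the mug, tape roll and radio never approached.

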